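Switch the gas manifold to the sample cylinder and purge it

ROBOT

A 6-joint arm with a two-finger parallel gripper is mounted at the origin on the work surface. World frame = base frame: x ahead of the robot, y to its left, z up, the work surface at z = 0. Lengths are in m, angles in degrees, forces in N, time in s.
With the tool pointing down it reaches from about 0.325 to 0.775 m from the base axis. Payload 5.5 kg.
Tool frame: the origin (TCP) lies at the centre of the arm's flange, where the gripper is bolted on; the fingertips stand 182 mm ahead of it and the grasp point (between the pads) lies 163 mm ahead of it; z points along the fingers, y is the line along which they close (so a half turn about z gives the same grasp; the last joint's range is limited). The gripper opens to 88 mm and grips with 3 to 60 N. Pads are 20 mm wide; open, the fingers measure 115 mm over their backs; the gripper's body (75 mm by 178 mm) begins 61 mm behind the grasp point.
Start: joints at [62.699, 5.22, 70.514, -0, 104.267, -3.249], TCP at [0.245, 0.548, 0.405] pointing down, gripper open.
Joint ranges: [-164.24, 164.24], [-49.07, 125.15], [9.68, 141.18], [-86.29, 266.29], [3.28, 154.24], [-151.56, 151.56]. Speed limits (degrees/s): [147.25, 147.25, 172.46, 180, 180, 180].

INTERFACE

Orientations are given as [roll, pitch, yaw] about the fixed x, y, z axes, in that order (R = Rz(yaw) Ry(pitch) Rx(roll)).
In Python, from station import r gives the robot as it stands. The module is installed in compiled form; this text tells all that it offers. Calls block until the motion is done:
- r.reach(position, orientation): joint-space move of the TCP to a pose.
- r.servo_line(position, rotation=None, speed=0.15): straight line of the TCP; rotation=None keeps the orientation; speed is the mean speed in m/s.
- r.move_joints(angles): joint-space move.
- r.let_go() and r.grab(squeeze=None): open the fingers fully, or close them until they stop; squeeze is the grip in N (None keeps the last).
- r.wait(seconds).
- r.inverse_kinematics(position, orientation): joint angles nearest the present ones, or None.
- r.sense(): the state.
- r.snapshot(name): name is "scene" or "top"; returns a dict with "frame" (480x640x3 uint8, red, green, blue), "fx", "fy", "cx", "cy" (pixels), "R" (3x3) and "t" (3): a world point X has camera coordinates R X + t. Camera axes: x right, y down, z forward; pixel columns grow to the right and rows downward; lengths in m; the calibration is good to about 2 mm. A picture is of the moment at which its call begins. There is no depth.
A pose or a line that the arm cannot do raises r.IKError and nothing moves.
- r.hand_in(): hands the job in; it is judged then, once.
The state is a dict: "clock": time; "joints": joint angles; "joint_vel": joint speeds; "joint_torque": joint torques, N m; "tcp_pos": TCP position; "orientation": TCP orientation; "contact_force": force on the tool from outside, world axes, zero at the start; "torque": the same for the moment, N m; "opening": finger opening in m; "gripper_force": force on a finger pad.
Only numpy, scipy, OpenCV 4.12 (cv2) and the standard library are available. Lean on these libraries where they do the work, as an engineer would, in place of code of your own. Each camera call takes 0.05 s, during which the arm holds its last target. There are 200 camera calls.

TASK

On the gas sampling manifold, turn the black bar knob of the selector valve one click clockwise, so that its pointer snaps from the first port to the middle port with the steel sample cylinder, without running on towards the third port. Then purge the line: swing the spring-return lever at the other end of the plate fully to its stop, hold it there a moment, and let it spring all the way back. Leave the loose things around the manifold where they are.

Things in the scene. Friction and masses are not known exactly. Their poses are not given: they have to be found in the camera images.
- manifold: aluminium plate 150 mm (x) by 330 (y), 10 thick, fixed to the bench; origin at the centre of its underside. At x 0, y +85 stands the selector valve (steel drum, 66 mm across, top at z 45), with three ports 60 degrees apart on its +x side; from the middle one the sample cylinder (40 mm across, top at z 51) runs out along +x. At x +40, y -100 stands the brass purge valve (46 mm square, top at z 46)
- selector (a joint): turn of the selector knob, rad, growing clockwise seen from above. It clicks home at 0 (first port; starts near here), 1.047 (middle port, pointer along the manifold's +x) and 2.094 (third port). A sprung detent resists with up to about 0.15 N m until 0.52 rad and then pulls the knob on into 1.047
- selector_grip (a point): point on the knob's vertical axis, 78 mm above the bench, a good height to grip. The knob is an upright black bar 46 mm long, 15 mm thick, 55 to 91 mm above the bench, on a round collar 32 mm across and 10 mm tall. The point's x axis lies along the bar towards its pointed, white-lined end; y is across its thickness; z up
- purge_lever (a joint): swing of the purge lever, rad: 0 at rest, growing clockwise seen from above to 1.22 at its stop; a spring always pulls it back to 0 (about 2 N at the grip at rest, 5.5 N at the stop)
- purge_grip (a point): point on the axis of the lever's upright black grip, 86 mm above the bench. The grip is a cylinder 18 mm across, 57 to 99 mm above the bench, at the end of a flat level steel arm 14 mm wide (57 to 63 mm above the bench). It moves on a level circle of radius 85 mm about purge_pivot; the point's x axis points outward from the pivot along the arm
- purge_pivot (a point): point on the lever's vertical pivot axis, 86 mm above the bench, fixed to the manifold
- spare_union: bystander: brass tube union standing on end on the manifold plate, 24 mm across, 22 mm tall; origin at the centre of its underside
- dish_stack: bystander: two clear plastic dishes stacked, 58 mm across, 40 mm tall; origin at the centre of its underside
- wrench: bystander: steel open-ended wrench lying on the bench, 150 mm long; origin at the centre of its underside
- amber_jar: bystander: small amber jar, 48 mm across, 75 mm tall; origin at the centre of its underside
- boss_clamp: bystander: steel clamp head with a thumb screw, about 97 x 30 x 36 mm; origin at the centre of its underside
- cork_ring: bystander: cork disc, 60 mm across, 22 mm tall; origin at the centre of its underside

How it is judged (in metres and radians):
On the way, in this order (a step that is already met when the one before it is completed fails the run):
1. the selector knob has clicked into the middle position (within 0.12 rad of 1.047) and stayed 0.3 s (value of joint selector between 0.927 and 1.167 rad), for 0.3 s.
2. the purge lever is at its stop (within 0.1 rad, held 0.2 s) with the selector still at the middle port (all of step 1 and value of joint purge_lever above 1.12 rad), for 0.2 s.
At the end, for the whole second after the job is handed in: the selector knob rests at the middle port (joint within 0.12 rad of 1.047) and the purge lever has sprung back to rest (joint below 0.1 rad) (all of step 1 and value of joint purge_lever below 0.1 rad); the robot touches nothing.
It fails at once if the selector is run on towards the third port (beyond 1.5 rad) (value of joint selector above 1.5 rad).
It fails at once if the purge lever is swung (beyond 0.5 rad) before the selector has clicked over (below 0.8 rad) (value of joint purge_lever above 0.5 rad and value of joint selector below 0.8 rad).
It fails at once if a loose bystander is moved by more than 30 mm or knocked over (distance of any of spare_union, dish_stack, wrench, amber_jar, boss_clamp, cork_ring from where it was at the start of the episode above 0.03 m or angle between any of spare_union, dish_stack, wrench, amber_jar, boss_clamp, cork_ring's own z axis and vertical above 0.6 rad).
It also fails if it takes over 51 s, if anything falls off the work surface, if the arm or the gripper's body presses on something with over 40 N, if the wrist force passes 120 N, or if a joint passes its speed limit or range.

## Working session

There is one attempt and no reset: what is moved stays moved. The work goes in short steps, each a Python script; the robot and the scene stay as the last script left them, time stands still between calls to the robot, and variables do not carry over. Pictures are saved under pics/ and viewed, at most 10 in all, crops included, and the job is handed in when it is done.

```bash
mkdir -p pics; python3 - <<'E'
from station import r
import cv2,json
for n in("scene","top"):
    s=r.snapshot(n); cv2.imwrite(f"pics/{n}0.png",s["frame"][:,:,::-1])
    json.dump({k:(s[k].tolist() if hasattr(s[k],'tolist') else s[k]) for k in s if k!="frame"},open(n+".json","w"))
    print(n,s["fx"],s["cx"],s["cy"],s["R"],s["t"])
print(r.sense())
E
```

```text
scene 500.38325068568224 322.1889139431548 239.6834905660207 [[-0.10755691  0.99419666  0.00212444]
 [ 0.55892373  0.06223393 -0.8268804 ]
 [-0.82221394 -0.0877493  -0.5623738 ]] [ 0.01054288 -0.27256635  1.39955961]
top 467.01245296887146 323.06301358297776 240.66296555452394 [[ 0.00172308 -0.99998494 -0.00521068]
 [-0.99869134 -0.00145447 -0.05112235]
 [ 0.051114    0.00529195 -0.9986788 ]] [0.03264115 0.5711173  1.099058  ]
{'clock': 0.1, 'joints': array([ 6.26986929e+01,  5.25798438e+00,  7.05743700e+01, -2.34321911e-04,
        1.04268856e+02, -3.24777476e+00]), 'joint_vel': array([ 0.08280598, -0.06728878, -0.1178318 , -0.00961507, -0.001695  ,
        0.01404663]), 'joint_torque': array([ 1.60618994e-03, -4.47856200e+01, -4.07570350e+01,  6.99426513e-02,
        2.83876952e-02, -1.10179230e-04]), 'tcp_pos': array([0.24456758, 0.54794043, 0.40363417]), 'orientation': array([-1.79898939e+02, -5.50716664e-03,  1.55946405e+02]), 'contact_force': array([-0.58535384, -0.03468059, -0.00155776]), 'torque': array([0.06737959, 0.01479686, 0.0350353 ]), 'gripper_force': 0.0, 'opening': 0.08794092060087558}
```

View pics/scene0.png

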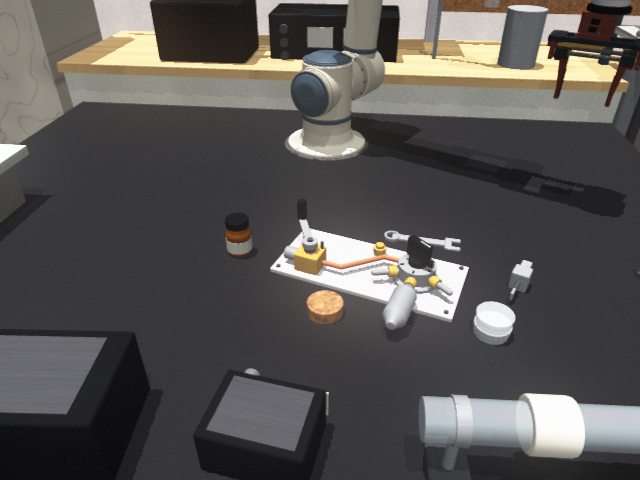

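View pics/top0.png

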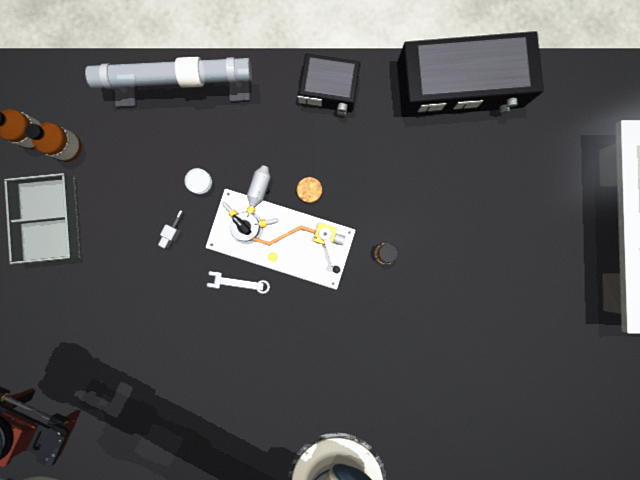

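The top view shows the plate with corners near (228,190), (355,231), (334,288) and (208,247). The knob is at about (243,226), the pivot at (326,234) and the lever grip at (336,269). I'll enlarge the plate to get finer pixels.

```bash
python3 - <<'E'
import cv2
a=cv2.imread("pics/top0.png")[160:300,195:365]; cv2.imwrite("pics/tc.png",cv2.resize(a,None,fx=4,fy=4,interpolation=cv2.INTER_CUBIC))
a=cv2.imread("pics/scene0.png")[190:340,270:470]; cv2.imwrite("pics/sc.png",cv2.resize(a,None,fx=4,fy=4,interpolation=cv2.INTER_CUBIC))
E
```

```text
(no output)
```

View pics/tc.png

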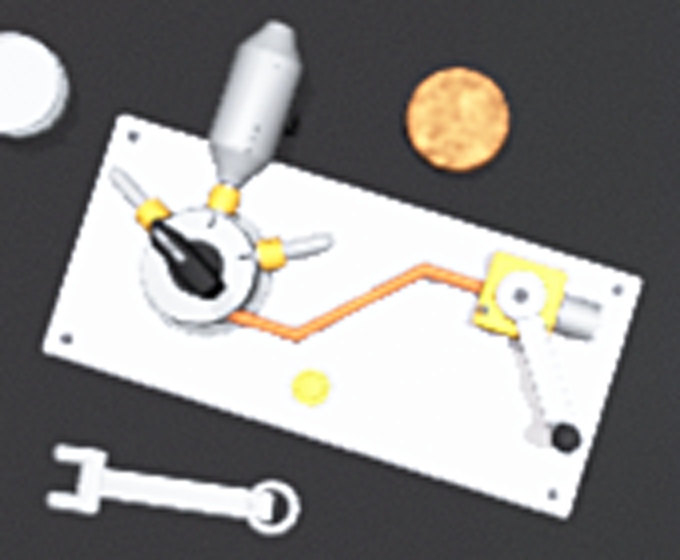

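View pics/sc.png

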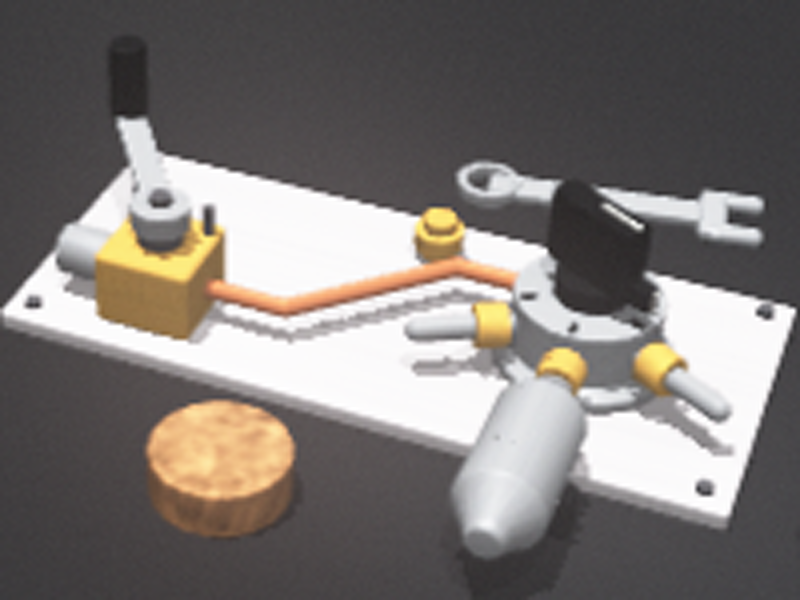

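The crops show the plate corners, knob and lever grip clearly. Next I fit the manifold pose to both views.

```bash
cat >fit.py <<'E'
import json,numpy as np
from scipy.optimize import least_squares
C={n:json.load(open(n+".json")) for n in("scene","top")}
off={"top":(195,160),"scene":(270,190)}
def pix(n,p): return (np.array(p)+.5)/4-.5+off[n]
def proj(n,X):
    c=C[n]; v=np.array(c["R"])@X+np.array(c["t"]); return np.array([c["fx"]*v[0]/v[2]+c["cx"],c["fy"]*v[1]/v[2]+c["cy"]])
def W(q,p):
    c,s=np.cos(q[2]),np.sin(q[2]); return np.array([q[0]+c*p[0]-s*p[1],q[1]+s*p[0]+c*p[1],p[2]])
def grip(a,z): return (.04+.085*np.cos(a),-.1+.085*np.sin(a),z)   # manifold frame
def tip(a,z,d=.023): return (d*np.cos(a),.085+d*np.sin(a),z)
obs=[("top",(122,115),(.075,.165,.01)),("top",(642,279),(.075,-.165,.01)),("top",(567,518),(-.075,-.165,.01)),("top",(43,352),(-.075,.165,.01)),
("scene",(727,514),(.075,.165,.01)),("scene",(795,308),(-.075,.165,.01)),("scene",(165,155),(-.075,-.165,.01)),("scene",(3,312),(.075,-.165,.01))]
def res(q):
    o=[pix(n,p)-proj(n,W(q,m)) for n,p,m in obs]
    o+=[pix("top",(566,437))-proj("top",W(q,grip(q[3],.099))),pix("scene",(128,78))-proj("scene",W(q,grip(q[3],.078)))]
    o+=[pix("top",(152,222))-proj("top",W(q,tip(q[4],.091,q[5])))]
    return np.concatenate(o)
s=least_squares(res,[.5,.1,-.3,3.3,1,.023],loss="soft_l1"); q=s.x
if __name__=="__main__":
    print(q[:3],np.degrees(q[2:5]),q[5]); print(res(q).reshape(-1,2).round(1).tolist())
    print("knob",W(q,(0,.085,.078)),"grip",W(q,grip(q[3],.086)),"pivot",W(q,(.04,-.1,.086)))
E
python3 fit.py
```

```text
[ 0.57624804  0.13723175 -0.30600412] [-17.53274433 214.89353361  54.55767623] 0.027591482283616065
[[0.8, 0.1], [0.2, -0.2], [0.3, -0.3], [0.7, 0.1], [-0.2, -0.7], [-0.2, 0.1], [6.3, 1.6], [1.3, -0.1], [0.1, -0.7], [0.1, -1.0], [-0.0, -0.0]]
knob [0.60185436 0.21828307 0.078     ] grip [0.50313695 0.00446427 0.086     ] pivot [0.58426476 0.02982722 0.086     ]
```

```bash
cat >k.py <<'E'
from station import r
import numpy as np
from fit import *
def st(m):
    s=r.sense(); print(m,round(s["clock"],2),"p",s["tcp_pos"].round(4),"yaw",s["orientation"].round(1),"F",s["contact_force"].round(1),"T",s["torque"].round(2),"op",round(s["opening"],4),"gf",round(s["gripper_force"],1)); return s
yawm=np.degrees(q[2])
E
python3 - <<'E'
from k import *
import cv2
k=W(q,(0,.085,.078)); yaw=57+yawm+180
yaw=(yaw+180)%360-180
print(yaw,r.inverse_kinematics([k[0],k[1],.241],[180,0,yaw]))
r.reach([k[0],k[1],.321],[180,0,yaw]); st("above")
r.servo_line([k[0],k[1],.242],speed=.06); s=st("down"); print(s["joints"].round(1))
f=r.snapshot("scene")["frame"][150:330,320:520,::-1]
cv2.imwrite("pics/down.png",cv2.resize(f,None,fx=3,fy=3))
E
```

```text
-140.53274433424792 [  16.8906637    12.97101173   78.57662349    0.           88.45236478
 -112.57659196]
above 1.89 p [0.6016 0.2189 0.3212] yaw [ 180.     0.  -140.5] F [ 0.6  0.2 -0.3] T [0.12 0.02 0.  ] op 0.0882 gf 0.0
down 3.36 p [0.602  0.2183 0.2426] yaw [-1.800e+02  1.000e-01 -1.405e+02] F [ 0.4  0.  -0. ] T [ 0.06  0.03 -0.01] op 0.0878 gf 0.0
[  16.9   12.9   78.5   -0.    88.6 -112.6]
```

View pics/down.png

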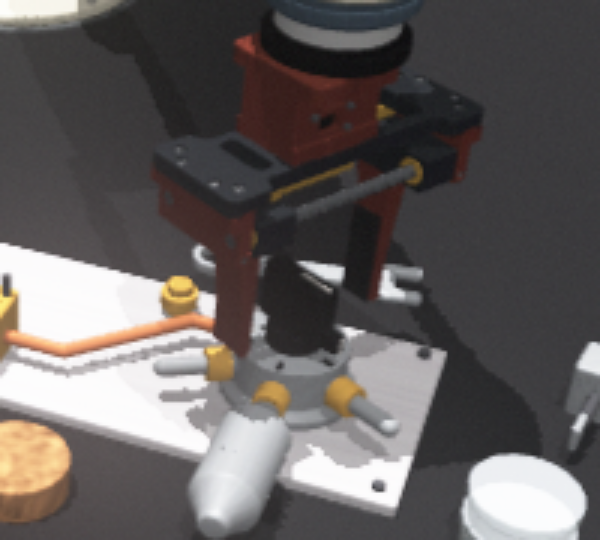

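The fingers straddle the knob, which sits at about (300,310) in the crop, one finger on each side. I'll grab it and turn it in steps with joint 6.

```bash
python3 - <<'E'
from k import *
r.grab(40); s=st("grab")
j=s["joints"].copy(); j0=j[5]
for d in range(6,61,6):
    j[5]=j0+d; r.move_joints(j); s=st(d)
    if abs(s["contact_force"]).max()>50: break
E
```

```text
grab 4.52 p [0.6019 0.2182 0.242 ] yaw [-180.     0.  -140.5] F [ 0.1 -0.1 -0.3] T [-0.17 -0.06  0.19] op 0.0153 gf 39.4
6 4.77 p [0.6019 0.2182 0.242 ] yaw [-180.    -0.  -146.3] F [ 0.5 -1.  -0.1] T [-0.32 -0.05  0.56] op 0.0152 gf 39.8
12 5.02 p [0.602  0.2181 0.242 ] yaw [-180.     0.  -152.3] F [ 0.8 -0.1 -1. ] T [-0.13 -0.16  0.04] op 0.0149 gf 39.9
18 5.27 p [0.602  0.2181 0.242 ] yaw [-180.     0.  -158.2] F [ 1.5 -0.9  0.7] T [-0.19 -0.24  0.03] op 0.0151 gf 39.9
24 5.52 p [0.602  0.2181 0.242 ] yaw [-180.     0.  -164.2] F [ 1.1 -0.9 -0.8] T [-0.14 -0.26 -0.07] op 0.0147 gf 40.0
30 5.77 p [0.602  0.2181 0.242 ] yaw [-180.     0.  -170.2] F [ 1.5 -0.7 -0.5] T [-0.3  -0.34  0.04] op 0.0149 gf 39.9
36 6.02 p [0.602  0.2181 0.242 ] yaw [-180.     0.  -176.2] F [ 1.6 -1.8 -0.8] T [-0.4  -0.43 -0.02] op 0.0148 gf 39.9
42 6.27 p [0.602  0.2181 0.242 ] yaw [-180.     0.   177.8] F [ 1.4 -1.9 -0.3] T [-0.37 -0.51 -0.1 ] op 0.0145 gf 40.0
48 6.52 p [0.602  0.218  0.2419] yaw [-180.     0.   171.8] F [ 2.  -3.2 -0.9] T [-0.56 -0.49 -0.13] op 0.0149 gf 40.0
54 6.77 p [0.602  0.218  0.2419] yaw [-180.     0.   165.8] F [ 2.  -3.6  0.2] T [-0.72 -0.6  -0.19] op 0.015 gf 40.0
60 7.02 p [0.602 0.218 0.242] yaw [-180.     0.   159.8] F [ 3.8 -4.  -1.7] T [-0.9  -0.48  0.16] op 0.0148 gf 39.9
```

```bash
python3 - <<'E'
from k import *
import cv2
s=r.sense(); j=s["joints"].copy(); j[5]-=2.5; r.move_joints(j); r.let_go(); st("open")
p=s["tcp_pos"]; r.servo_line([p[0],p[1],.345],speed=.12)
g=W(q,grip(q[3],.086)); yaw=np.degrees(q[3])+yawm
yaw=(yaw+180)%360-180
r.reach([g[0],g[1],.34],[180,0,yaw]); s=st("above lever"); print(yaw,s["joints"].round(1))
a=r.snapshot("top")["frame"][160:300,195:365,::-1]
b=r.snapshot("scene")["frame"][130:305,270:470,::-1]
cv2.imwrite("pics/a2.png",np.hstack([cv2.resize(a,(400,330)),cv2.resize(b,(400,330))]))
E
```

```text
open 8.46 p [0.602 0.218 0.242] yaw [-180.     0.   162.3] F [0.1 0.6 0.1] T [ 0.03 -0.    0.  ] op 0.0877 gf 0.0
above lever 10.4 p [0.5033 0.0047 0.3397] yaw [ 180.    -0.  -162.7] F [-0.1  0.8  0. ] T [-0.04  0.05 -0.05] op 0.088 gf 0.0
-162.63921072647122 [  -3.3   -9.9   91.8    0.    98.1 -110.6]
```

View pics/a2.png

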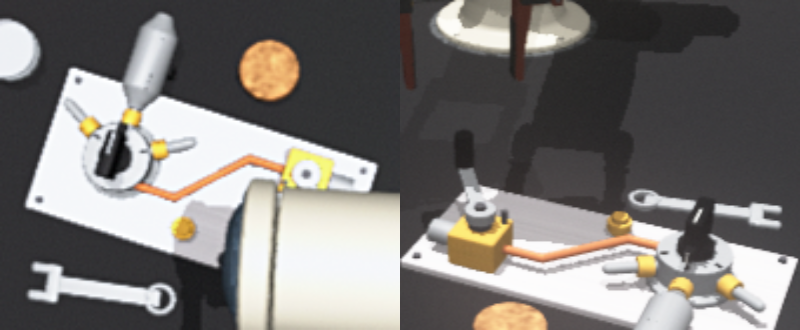

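The pointer now lies along the cylinder at (118,130) in the left half, so the selector has clicked to the middle. Next is the lever.

```bash
cat >>k.py <<'E'
P=W(q,(.04,-.1,0))
def arc(a):  # lever swing in rad -> TCP pose
    th=q[3]+q[2]-a; return [P[0]+.085*np.cos(th),P[1]+.085*np.sin(th),.251],[180,0,(np.degrees(th)+180)%360-180]
E
python3 - <<'E'
from k import *
p,o=arc(0); r.servo_line(p,speed=.06); st("down")
r.grab(30); st("grab")
a=0
while a<1.185:
    a=min(a+.1,1.19); p,o=arc(a); r.servo_line(p,o,speed=.05); s=st(round(a,2))
    if np.linalg.norm(s["contact_force"])>25: break
E
```

```text
down 12.13 p [0.5032 0.0045 0.2515] yaw [-180.     0.  -162.6] F [ 0.6 -0.6  0.3] T [ 0.03 -0.02 -0.06] op 0.0879 gf 0.0
grab 13.22 p [0.5032 0.0043 0.251 ] yaw [-180.    -0.  -162.7] F [-0.  -2.6 -1.3] T [-0.19 -0.03  0.  ] op 0.0174 gf 30.0
0.1 13.53 p [0.501  0.0125 0.251 ] yaw [-180.     0.  -168.2] F [-0.3 -2.2 -0.2] T [-0.31 -0.1   0.  ] op 0.0176 gf 30.0
0.2 13.85 p [0.4998 0.0208 0.251 ] yaw [-180.     0.  -173.9] F [ 0.6 -2.7 -0.1] T [-0.33 -0.1   0.  ] op 0.0176 gf 30.0
0.3 14.17 p [0.4993 0.0293 0.251 ] yaw [-180.     0.  -179.6] F [ 1.  -3.8 -1. ] T [-0.41 -0.14 -0.02] op 0.0175 gf 30.0
0.4 14.48 p [0.4997 0.0377 0.251 ] yaw [-180.     0.   174.7] F [ 1.6 -3.2 -0.1] T [-0.4  -0.12  0.03] op 0.0175 gf 30.0
0.5 14.8 p [0.501  0.0461 0.251 ] yaw [-180.     0.   168.9] F [ 1.8 -4.4 -1.2] T [-0.54 -0.21 -0.  ] op 0.0173 gf 30.0
0.6 15.12 p [0.503  0.0543 0.251 ] yaw [-180.     0.   163.2] F [ 2.  -3.4 -1. ] T [-0.6  -0.36 -0.04] op 0.0175 gf 30.0
0.7 15.43 p [0.5059 0.0623 0.251 ] yaw [-180.     0.   157.5] F [ 1.4 -5.  -0.2] T [-0.75 -0.28  0.05] op 0.0175 gf 30.0
0.8 15.75 p [0.5095 0.0699 0.251 ] yaw [-179.9    0.   151.8] F [ 0.9 -4.8 -0. ] T [-0.84 -0.24  0.01] op 0.0177 gf 30.0
0.9 16.07 p [0.5139 0.0771 0.251 ] yaw [-179.9    0.   146.1] F [ 1.2 -5.2 -0.2] T [-0.91 -0.15  0.03] op 0.0173 gf 30.0
1.0 16.38 p [0.5189 0.0838 0.251 ] yaw [-179.9    0.   140.4] F [ 0.1 -5.6  0.5] T [-0.91 -0.1   0.04] op 0.0174 gf 30.0
1.1 16.7 p [0.5246 0.09   0.251 ] yaw [-179.9    0.   134.6] F [ 0.3 -5.9  0.6] T [-0.93 -0.    0.09] op 0.0173 gf 30.0
1.19 17.0 p [0.5303 0.095  0.251 ] yaw [-179.9    0.   129.5] F [-0.  -5.9  1.3] T [-0.97  0.09  0.07] op 0.0175 gf 30.0
```

```bash
python3 - <<'E'
from k import *
for a in np.arange(1.205,1.32,.015):
    p,o=arc(a); r.servo_line(p,o,speed=.02); r.wait(.1); s=st(round(a,3))
    if np.linalg.norm(s["contact_force"])>14: break
r.wait(.8); st("held")
for a in (1.0,.8,.6,.4,.2,.03):
    p,o=arc(a); r.servo_line(p,o,speed=.06)
st("back"); r.let_go(); st("open")
p,o=arc(0.03); p[2]=.36; r.servo_line(p,speed=.12)
r.reach([.35,-.25,.4],[180,0,-162]); r.wait(.3); st("away")
import cv2
a=r.snapshot("top")["frame"][160:300,195:365,::-1]
b=r.snapshot("scene")["frame"][180:340,220:540,::-1]
cv2.imwrite("pics/a3.png",np.hstack([cv2.resize(a,(400,330)),cv2.resize(b,(400,200+130))]))
E
```

```text
1.205 17.35 p [0.5312 0.0957 0.2509] yaw [-179.9   -0.   128.6] F [-1.  -6.2  0.4] T [-0.97  0.1   0.14] op 0.0176 gf 30.0
1.22 17.7 p [0.5322 0.0965 0.251 ] yaw [-179.9   -0.   127.8] F [-0.9 -5.9  0.4] T [-0.97  0.08  0.09] op 0.0175 gf 30.0
1.235 18.05 p [0.533  0.0971 0.2509] yaw [-179.8   -0.   126.9] F [-2.8 -7.   2.4] T [-1.09  0.33  0.11] op 0.0176 gf 30.0
1.25 18.4 p [0.5335 0.0974 0.2509] yaw [-179.7   -0.   126.1] F [-7.  -9.5  4.7] T [-1.47  1.02  0.34] op 0.0171 gf 30.0
1.265 18.75 p [0.5341 0.0976 0.2508] yaw [-179.5   -0.   125.2] F [-11.  -12.6   6.6] T [-1.91  1.55  0.17] op 0.0175 gf 30.0
held 19.55 p [0.5341 0.0976 0.2508] yaw [-179.5   -0.   125.2] F [-10.3 -13.2   6.9] T [-2.01  1.61  0.15] op 0.0174 gf 30.0
back 22.2 p [0.5026 0.0062 0.251 ] yaw [-1.800e+02  1.000e-01 -1.641e+02] F [ 3.7 -4.  -2.8] T [-0.74 -0.61 -0.33] op 0.0175 gf 30.0
open 23.36 p [0.5024 0.0069 0.251 ] yaw [-180.     0.  -164.4] F [0.1 0.7 0.1] T [-0.01 -0.04  0.  ] op 0.0879 gf 0.0
away 25.88 p [ 0.3505 -0.2495  0.3998] yaw [ 180.    -0.  -161.9] F [ 0.5 -0.2  0.3] T [ 0.02  0.02 -0.01] op 0.0879 gf 0.0
```

View pics/a3.png

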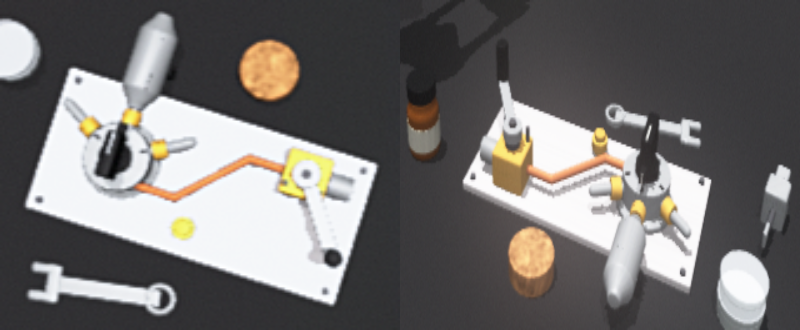

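The knob points at the cylinder, at (118,130) in the left half. The lever grip is back at (332,258), which matches its starting position, and nothing loose has moved.

```bash
python3 -c "
from station import r
print(r.hand_in())"
```

```text
the job is handed in; nothing more can be done
None
```

I turned the selector one click to the middle port, swung the purge lever to its stop, held it there and returned it to rest. I saw no loose item moved in the last picture, and the job is handed in; no verdict came back.

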